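Tip the upended bits box onto its feet and push it against the tiers

TASK

The lidded red bits box has been left standing on its end on the grey mat: with the fingertips, push it over towards the stacked tiers so that it comes down on its four small feet with the lid facing up. Then push it along the mat until its leading end is flat against the front of the tiers, not sticking out past either side of them. Just push: do not lift or carry the box or tip it any other way, and leave the dragons, the brush jar and the clamp as they stand.

Things in the scene. Friction and masses are not known exactly. Their poses are not given: they have to be found in the camera images.
- box: Closed red plastic bits box, loose, 0.15-0.27 kg, weight central, 110 mm long, 75 wide, 46 thick over feet and lid rim. Starts upright on one 46 x 75 mm end. Origin: centre of that end. z: along its length (up at the start). x: out of the underside with four black feet 4 mm high, facing the tiers within 15 degrees. -x: out of the lid (3 mm rim). Pushed near its top it tips, hardly sliding.
- box_tip (a point): Centre of the box's other end, 110 mm along its z from the origin: the upper end at the start, the leading end once it is tipped towards the tiers.
- box_heel (a point): Middle of the 75 mm edge that joins the end it stands on to the feet side (x = +23 mm, z = 0 in the box's frame): the edge it tips about, which stays on the mat throughout.
- box_lid (a point): Centre of the lid side, level with the rim (x = -23 mm, z = 55 mm in the box's frame).
- tiers: Stack of three red plastic bits boxes, fixed, 110 mm deep, 190 wide, 168 high. Origin: centre of its underside, on the mat. x points level from front to back: the front is the flat upright face 55 mm from the origin on the -x side, 190 mm wide along y. The upended box stands before this face and once tipped over leaves a gap of about 35 to 80 mm to it.
- mat: Hard flat grey sculpting mat, fixed, 600 x 860 x 3 mm, lying on the desk: its top, on which everything stands, is at a height of 3 mm. Origin: centre of its underside.
- dragon_a: Pale primed plastic dragon about 85 mm high on a round black base 60 mm across, loose, bystander. Origin: centre of the base's underside, z up.
- dragon_b: Taller primed plastic dragon about 100 mm high on a round black base 60 mm across, loose, bystander. Origin: centre of the base's underside, z up.
- jar: Glass brush jar 68 mm across and 95 mm high, brushes standing up to 190 mm, loose, bystander. Origin: centre of its underside, z up.
- clamp: Steel G-shaped hobby clamp lying flat, about 65 x 102 x 14 mm, loose, bystander. Origin: about the centre of its underside.
Not all that is in view belongs to the job. What is meant by the tiers is not white, and is the larger of those in its own colour.

How it is judged (in metres and radians):
On the way, in this order (a step that is already met when the one before it is completed fails the run):
1. the box lies on its feet, lid up, at rest, still clear of the tiers (angle between box's own z axis and vertical between 1.45 and 1.69 rad and height (world z) of box_lid above 0.042 m and linear speed of box below 0.03 m/s and x of box_tip in the frame of tiers below -0.068 m), for 0.2 s.
2. the box has been pushed until its leading end is flat against the front of the tiers (angle between box's own z axis and vertical between 1.45 and 1.69 rad and height (world z) of box_lid above 0.042 m and x of box_tip in the frame of tiers above -0.061 m and angle between the z axis of box and the x axis of tiers, either way round below 0.1 rad and y of box_tip in the frame of tiers between -0.057 and 0.057 m), for 0.2 s.
At the end, for the whole second after the job is handed in: The box lies still on its feet, lid up (within 7 degrees), its leading end within 6 mm of the front of the tiers, square to it within 0.1 rad, end centre within 57 mm of the tiers' middle. The dragons, jar and clamp are within 20 mm of where they started (all of step 2 and linear speed of box below 0.01 m/s and distance of each of dragon_a, dragon_b, jar, clamp from where it was at the start of the episode below 0.02 m); the robot touches nothing.
It fails at once if the box is lifted, carried or tipped any other way than onto its feet (the edge it tips about rises more than 20 mm off the mat) (height (world z) of box_heel above 0.023 m).
It fails at once if a dragon, the jar or the clamp is displaced by more than 20 mm (distance of any of dragon_a, dragon_b, jar, clamp from where it was at the start of the episode above 0.02 m).
It fails at once if a dragon or the jar is knocked over (angle between any of dragon_a, dragon_b, jar's own z axis and vertical above 0.5 rad).
It also fails if it takes over 45 s, if anything falls off the work surface, if the arm or the gripper's body presses on something with over 40 N, if the wrist force passes 120 N, or if a joint passes its speed limit or range.

ROBOT

A 7-joint arm with a two-finger parallel gripper is mounted at the origin on the work surface. World frame = base frame: x ahead of the robot, y to its left, z up, the work surface at z = 0. Lengths are in m, angles in degrees, forces in N, time in s.
With the tool pointing down it reaches from about 0.425 to 0.875 m from the base axis. Payload 4.7 kg.
Tool frame: the origin (TCP) lies at the very end of the fingers, on their centre line; the grasp point (between the pads) lies 19 mm behind it; z points along the fingers, y is the direction in which the jaws open and shut (so a half turn about z gives the same grasp; the last joint's range is limited). The gripper opens to 87 mm and grips with 3 to 60 N. Pads are 19 mm wide; open, the fingers measure 117 mm over their backs; the gripper's body (75 mm by 190 mm) begins 51 mm behind the grasp point.
Start: joints at [-69.093, 18.392, -4.016, 83.108, 1.295, 78.541, -3.26], TCP at [0.223, 0.61, 0.223] pointing down, gripper open.
Joint ranges: [-163.93, 163.93], [-17.29, 119.83], [-79.2, 71.16], [3.27, 140.29], [-89.18, 269.18], [5.43, 117.66], [-154.24, 154.24]. Speed limits (degrees/s): [147.25, 147.25, 180, 180, 180, 180, 180].

INTERFACE

Orientations are given as [roll, pitch, yaw] about the fixed x, y, z axes, in that order (R = Rz(yaw) Ry(pitch) Rx(roll)).
In Python, from cell import monitor, read_camera, camera_info, env, look_for gives the robot as it stands.
- The arm moves only by the tool servo_tool, never from a script. Its argument "commands" is one flat list of numbers, 6 for each row, row after row: the shift along the tool's x, y, z in mm, then the turn, a rotation vector about the tool's x, y, z in degrees. A call has 1 to 10 rows; each row shifts and turns the commanded pose from where the row before left it, along the tool's axes as they then stand; what a row does not reach is not made up. A row lasts 1/10 s, in which the tool goes at most 50 mm and 8.59 degrees, less where a joint would pass 70% of its speed; a pose out of reach is approached as far as the arm can. A call is refused whole if a number of a shift passes 50 or a number of a turn 8.59, either way. A call with a gripper value outside its range is refused whole. "jaw" is the finger opening in mm, from 0 to 87, set as the call begins (left out, the last holds). The fingers move at their own pace and stop on an object; "newtons" is the grip in N (left out, the last holds). Time passes only in rows, so rows that do not move let the fingers close. It gives the time, the measured TCP pose, the force and the opening at its end, in the units of the state.
- monitor.get_obs(): the state, without advancing time (a new reading comes with each control period).
- read_camera(name): name is "side" or "top"; returns (picture, depth): 420x560x3 uint8, red, green, blue; 420x560 float32, m along the optical axis (not along the pixel's ray), 0 where there is no reading.
- camera_info(name): a dict with "camera_matrix" (3x3 intrinsics, pixels), "k1" (the pictures are not rectified: a ray, as slopes to the right and down, at radius r is drawn at 1 + k1 r^2 times it, then the intrinsics apply), "R" (3x3) and "t" (3): a world point X has camera coordinates R X + t. Camera axes: x right, y down, z forward; pixel columns grow to the right and rows downward; lengths in m; the calibration is good to about 2 mm. A picture is of the moment at which its call begins. camera_info takes no time and is no camera call.
- env.sign_off(): hands the job in, once; it reports no verdict.
Trained networks look in the newest picture that a camera, given by its name, has taken for a name from the list of things; names that differ only in an ending like _2 or _b are one class to them, and where a whole thing is asked for, a point or a joint stands for the part that bears it (a point fixed in the world has none). Each returns a list of dicts, best first, with "conf" (0 to 1); they miss things now and then, are a little off and sometimes report something else, mostly with a low value. They report only what shows in the picture. A call takes as long as a camera call. They do not tell look-alikes from the thing itself.
- look_for(camera, label): "box" ([left, top, width, height] in pixels, round what is visible of it).
The state is a dict: "time_s": time; "qpos": joint angles; "joint_velocities": joint speeds; "effort": joint torques, N m; "tool_pos": TCP position; "tool_rot": TCP orientation; "force": force on the tool from outside, world axes, zero at the start; "wrist_torque": the same for the moment, N m; "grip_width": finger opening in m.
Only numpy, scipy, OpenCV 4.12 (cv2) and the standard library are available. Lean on these libraries where they do the work, as an engineer would, in place of code of your own. Each camera call takes 0.05 s, during which the arm holds its last target.

## Working session

There is one attempt and no reset: what is moved stays moved. The work goes in short steps, Python scripts to look and compute and a tool call to move; the robot and the scene stay as the last step left them, time stands still between calls to the robot, and variables do not carry over. Pictures are saved under pics/ and viewed, and the job is handed in when it is done.

Besides the shell and the picture viewer there is one more tool, called after "Emit:" by a JSON object that holds its "api" and its "payload". servo_tool: Moves the arm, as the interface text tells. Its arguments: {"type":"object","properties":{"commands":{"type":"array","items":{"type":"number"}},"jaw":{"type":"number"},"newtons":{"type":"number"}},"required":["commands"]}

```bash
mkdir -p pics; ls; cat > h.py <<'E'
from cell import monitor, read_camera, camera_info, env, look_for
import numpy as np, cv2
def pts(cam, depth):
    ci=camera_info(cam);K=np.array(ci["camera_matrix"]);R=np.array(ci["R"]);t=np.array(ci["t"])
    h,w=depth.shape
    u,v=np.meshgrid(np.arange(w),np.arange(h))
    p=cv2.undistortPoints(np.stack([u.ravel(),v.ravel()],1).astype(np.float64)[:,None],K,np.array([ci["k1"],0,0,0,0]))[:,0]
    d=depth.ravel()
    X=np.c_[p*d[:,None],d]
    W=(X-t)@R
    return W.reshape(h,w,3)
def snap(cam,name):
    im,d=read_camera(cam)
    cv2.imwrite(f"pics/{name}.png",im[:,:,::-1]); np.savez(f"/tmp/{name}.npz",im=im,d=d,W=pts(cam,d))
    return im,d,pts(cam,d)
E
python3 - <<'E'
from h import *
for c in("top","side"):
    snap(c,c+"0"); print(camera_info(c))
    for l in("box","tiers","dragon_a","jar","clamp"): print(c,l,look_for(c,l))
print(monitor.get_obs())
E
```

```text
pics
{'camera_matrix': array([[411.60060551,   0.        , 282.85943889],
       [  0.        , 411.60060551, 206.47559759],
       [  0.        ,   0.        ,   1.        ]]), 'k1': 0.001408393143038361, 'R': array([[ 9.69309007e-04, -9.99603887e-01,  2.81270355e-02],
       [-9.87727511e-01, -5.35003026e-03, -1.56095294e-01],
       [ 1.56183943e-01, -2.76305422e-02, -9.87341445e-01]]), 't': array([-0.00241259,  0.58920337,  0.74442306])}
top box [{'box': [260.9, 226.9, 33.7, 52.3], 'conf': 0.78}]
top tiers [{'box': [71.2, 189.3, 105.6, 121.3], 'conf': 0.94}, {'box': [345.3, 269.7, 60.8, 83.4], 'conf': 0.78}, {'box': [308.9, 92.9, 60.3, 88.7], 'conf': 0.75}, {'box': [53.6, 69.8, 449.0, 306.2], 'conf': 0.41}]
top dragon_a [{'box': [215.5, 136.1, 29.9, 39.3], 'conf': 0.64}, {'box': [355.7, 193.6, 38.9, 43.1], 'conf': 0.56}]
top jar [{'box': [105.9, 136.2, 61.2, 58.1], 'conf': 0.67}]
top clamp [{'box': [163.2, 314.2, 60.7, 35.5], 'conf': 0.96}]
{'camera_matrix': array([[395.49648816,   0.        , 280.27745303],
       [  0.        , 395.49648816, 208.82043568],
       [  0.        ,
[... 719 characters left out ...]
': 0.85}]
{'time_s': 0.6, 'qpos': array([-69.0916645 ,  18.39062455,  -4.01502895,  83.10509574,
         1.29304829,  78.54131279,  -3.26010006]), 'joint_velocities': array([ 0.02700858,  0.00887262, -0.14301751,  0.10794137, -0.01064784,
       -0.02156714, -0.03596418]), 'effort': array([ 1.17044874e-04, -4.90796185e+01, -4.02483735e-01, -3.12609708e+01,
       -6.35130960e-02,  3.37927358e-02, -4.57361466e-06]), 'tool_pos': array([0.22342356, 0.61043575, 0.22262265]), 'tool_rot': array([1.79992017e+02, 1.07140346e-03, 1.59898902e+02]), 'force': array([-1.01969442, -0.28893818,  0.2387117 ]), 'wrist_torque': array([-0.00434537,  0.02836546, -0.0227279 ]), 'grip_width': 0.0865978046852504}
```

View pics/top0.png

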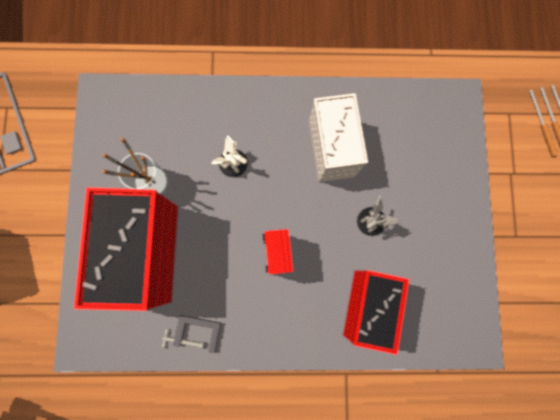

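View pics/side0.png

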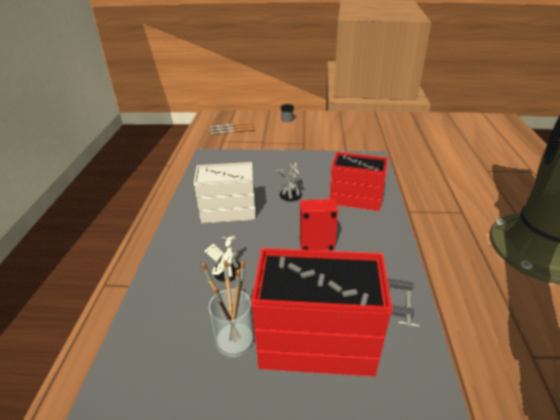

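Top view: the large red stack is at (120,250), a smaller red look-alike at (378,312), and a white one at (338,138). By the description, the tiers are the large red stack. The upended box is at (278,252), with its feet facing left towards that stack. I'll measure these and check in a close crop.

```bash
python3 - <<'E'
from h import *
D=np.load('/tmp/top0.npz');im,d,W=D['im'],D['d'],D['W']
S=np.load('/tmp/side0.npz')
cv2.imwrite('pics/crop0.png',np.hstack([cv2.resize(im[210:300,230:320],(400,400),interpolation=2)[:,:,::-1],cv2.resize(S['im'][180:270,275:365],(400,400),interpolation=2)[:,:,::-1]]))
print("tcp near", camera_info('top')['R']@[.223,.61,.223]+camera_info('top')['t'])
def red(im): return (im[...,0]>110)&(im[...,1]<60)&(im[...,2]<60)
for n,A in(("top",D),("side",S)):
    w=A['W'];ok=(A['d']>0)
    print(n,'mat z',np.median(w[...,2][ok&(abs(w[...,2])<.02)]))
    m=ok&(w[...,0]>.2)&(w[...,0]<.8)&(w[...,2]>.012)
    # box top
    b=m&red(A['im'])&(abs(w[...,1]-0)<.12)&(abs(w[...,0]-.47)<.09)
    z=w[...,2][b];print('boxpts',b.sum(),np.percentile(z,[5,50,95,99]),w[b].min(0),w[b].max(0))
    t=b&(w[...,2]>.105)
    q=w[t][:,:2].astype(np.float32);r=cv2.minAreaRect(q);print('boxtop',len(q),r,q.mean(0)); print(cv2.boxPoints(r))
    # tiers top
    t=m&(w[...,2]>.15)&(w[...,1]>.2)&(w[...,2]<.185)&(w[...,0]<.62)&red(A['im'])
    q=w[t][:,:2].astype(np.float32);r=cv2.minAreaRect(q);print('tiers',len(q),r,np.median(w[t][:,2]));print(cv2.boxPoints(r))
    for nm,(x0,x1,y0,y1) in dict(clamp=(.2,.4,.1,.3)).items():
        c=m&~red(A['im'])&(w[...,0]>x0)&(w[...,0]<x1)&(w[...,1]>y0)&(w[...,1]<y1);print(nm,c.sum(),w[c].min(0),w[c].max(0))
w=W
for nm,(c0,c1,r0,r1) in dict(dragA=(210,250,130,180),dragB=(350,402,190,240),jar=(105,170,130,190),clamp=(160,225,312,352),smallred=(343,408,268,356)).items():
    q=w[r0:r1,c0:c1].reshape(-1,3);q=q[(q[:,2]>.009)];print(nm,q.min(0).round(3),q.max(0).round(3))
E
```

```text
tcp near [-0.60568248  0.33086736  0.54222031]
top mat z 0.0013822998257309305
boxpts 972 [0.10994574 0.11239668 0.11449673 0.11529601] [ 0.46325556 -0.01295192  0.0571453 ] [0.53740506 0.03410749 0.11662697]
boxtop 971 ((0.49989795684814453, 0.010309819132089615), (0.07281956076622009, 0.04272347316145897), 5.917138576507568) [0.49993056 0.00936095]
[[ 0.46148     0.02780425]
 [ 0.46588433 -0.01469159]
 [ 0.5383159  -0.00718461]
 [ 0.5339116   0.03531123]]
tiers 2303 ((0.5025525093078613, 0.26540607213974), (0.10901529341936111, 0.18675334751605988), 88.39325714111328) 0.16506669130940999
[[0.40768418 0.21353808]
 [0.5943641  0.20830163]
 [0.5974208  0.31727406]
 [0.4107409  0.3225105 ]]
clamp 757 [0.31606315 0.11955493 0.01200543] [0.38228213 0.22679377 0.02080237]
side mat z 0.0011793722917734883
boxpts 1627 [0.01922509 0.07702839 0.1133974  0.11414464] [ 0.46032312 -0.01524605  0.01201842] [0.53677401 0.0394884  0.11535022]
boxtop 468 ((0.499668151140213, 0.011133620515465736), (0.07309982925653458, 0.048718418926000595), 3.4131693840026855) [0.49955395 0.01751501]
[[ 0.46173283  0.03327359]
 [ 0.46463335 -0.01535841]
 [ 0.5376035  -0.01100635]
 [ 0.53470296  0.03762565]]
tiers 3313 ((0.5022549629211426, 0.267647922039032), (0.11324921250343323, 0.18880818784236908), 88.32401275634766) 0.16453397993374547
[[0.40623513 0.2138086 ]
 [0.59496254 0.20828646]
 [0.5982748  0.32148725]
 [0.4095474  0.32700938]]
clamp 409 [0.3132141  0.11959005 0.01206526] [0.36555451 0.22710332 0.01901559]
dragA [0.466 0.021 0.009] [0.723 0.137 0.827]
dragB [ 0.466 -0.217  0.009] [0.605 0.021 0.827]
jar [0.466 0.021 0.009] [0.678 0.298 0.827]
clamp [0.318 0.021 0.009] [0.466 0.227 0.827]
smallred [ 0.33  -0.213  0.009] [0.469 0.021 0.827]
```

View pics/crop0.png

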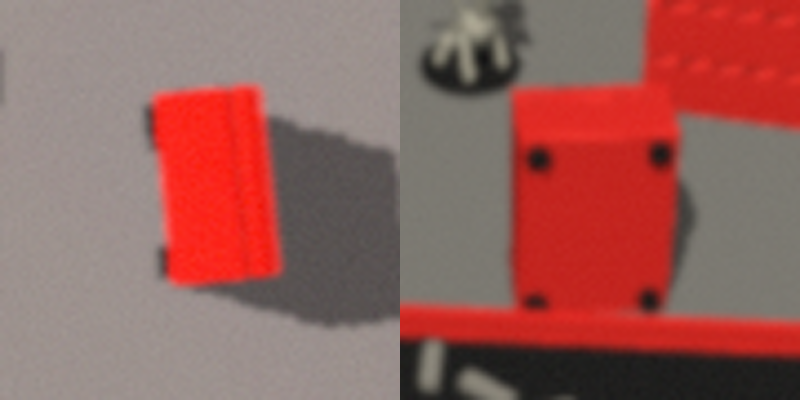

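Crop: the feet are on the left (+y) side of the box, facing the large red stack. The tiers' front face is at y≈0.211 and the box centre at about (0.50, 0.010). First I'll translate above the lid side, then yaw the tool to about 95° so its x is the push direction and both fingertips span the lid.

Emit:
{"api": "servo_tool", "payload": {"commands": [-33,-36,-2,0,0,0,-33,-36,-2,0,0,0,-33,-36,-2,0,0,0,-33,-36,-2,0,0,0,-33,-36,-2,0,0,0,-33,-36,-2,0,0,0,-33,-36,-2,0,0,0,-33,-36,-2,0,0,0,-33,-36,-2,0,0,0,-33,-36,-2,0,0,0], "jaw": 30}}

```text
time_s: 1.6
tool_pos: [0.4101, 0.157, 0.2431]
tool_rot: [179.9, 0.0, 159.9]
force: [0.9, 0.2, 0.7]
grip_width: 0.0304
```

Emit:
{"api": "servo_tool", "payload": {"commands": [-33,-36,0,0,0,0,-33,-36,0,0,0,0,-33,-36,0,0,0,0,-33,-36,0,0,0,0,-33,-36,0,0,0,0,0,0,0,0,0,8,0,0,0,0,0,8,0,0,0,0,0,8,0,0,0,0,0,8,0,0,0,0,0,8]}}

```text
time_s: 2.6
tool_pos: [0.5027, -0.0668, 0.2427]
tool_rot: [180.0, -0.0, 119.6]
force: [1.1, 0.1, -0.1]
grip_width: 0.0299
```

Emit:
{"api": "servo_tool", "payload": {"commands": [0,0,0,0,0,8,0,0,0,0,0,8,0,0,0,0,0,8,0,0,0,0,0,0,0,0,0,0,0,0]}}

```text
time_s: 3.1
tool_pos: [0.5027, -0.0668, 0.2427]
tool_rot: [180.0, -0.0, 96.1]
force: [-0.6, -0.1, 1.3]
grip_width: 0.0302
```

Emit:
{"api": "servo_tool", "payload": {"commands": [0,0,40,0,0,0,0,0,40,0,0,0,0,0,40,0,0,0,0,0,32,0,0,0,10,0,0,0,0,0,10,0,0,0,0,0,10,0,0,0,0,0,0,0,0,0,0,0]}}

```text
time_s: 3.9
tool_pos: [0.5011, -0.0343, 0.0925]
tool_rot: [179.8, -0.1, 96.1]
force: [0.1, 0.5, 0.1]
grip_width: 0.0301
```

```bash
python3 - <<'E'
from h import *
a=snap('top','t1')[0];b=snap('side','s1')[0]
cv2.imwrite('pics/c1.png',np.hstack([cv2.resize(a[170:340,160:390],(400,296)),cv2.resize(b[120:290,220:450],(400,296))])[:,:,::-1])
print(monitor.get_obs()['tool_pos'])
E
```

```text
[ 0.50071237 -0.03632169  0.09204943]
```

View pics/c1.png

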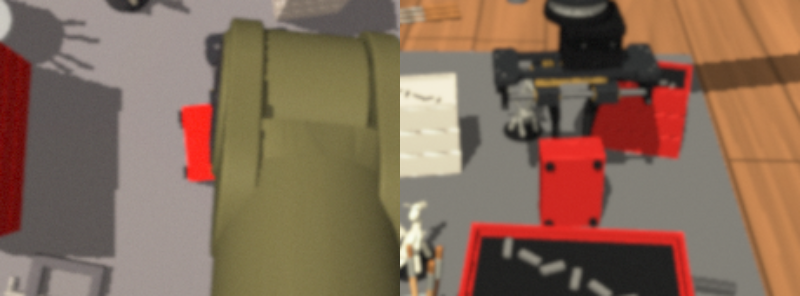

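The crops show the fingers centred behind the lid side and the box still upright. Pushing slowly.

Emit:
{"api": "servo_tool", "payload": {"commands": [4,0,0,0,0,0,4,0,0,0,0,0,4,0,0,0,0,0,4,0,0,0,0,0,4,0,0,0,0,0,4,0,0,0,0,0,4,0,0,0,0,0,4,0,0,0,0,0]}}

```text
time_s: 4.8
tool_pos: [0.4963, -0.0048, 0.0906]
tool_rot: [180.0, -0.0, 95.9]
force: [-0.3, -0.3, 0.1]
grip_width: 0.0299
```

```bash
python3 - <<'E'
from h import *
b=snap('side','s2')[0]
cv2.imwrite('pics/c2.png',cv2.resize(b[120:290,220:450],(600,444))[:,:,::-1])
print(monitor.get_obs()['force'])
E
```

```text
[-0.78129597  1.01370393 -0.21758289]
```

View pics/c2.png

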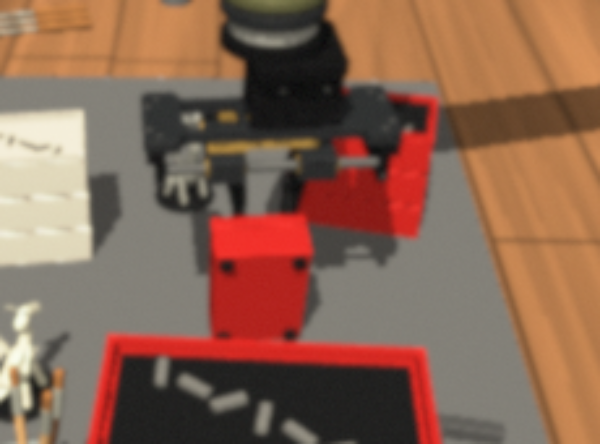

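It is tipping, with the feet still at the same place on the mat. I'll carry on past balance.

Emit:
{"api": "servo_tool", "payload": {"commands": [4,0,0,0,0,0,4,0,0,0,0,0,4,0,0,0,0,0,4,0,0,0,0,0,4,0,0,0,0,0,4,0,0,0,0,0,4,0,0,0,0,0,0,0,0,0,0,0,0,0,0,0,0,0]}}

```text
time_s: 5.75
tool_pos: [0.4935, 0.0228, 0.0906]
tool_rot: [180.0, 0.0, 95.9]
force: [0.2, 0.1, -0.2]
grip_width: 0.03
```

```bash
python3 - <<'E'
from h import *
b=snap('side','s3')[0];a=snap('top','t3')[0]
cv2.imwrite('pics/c3.png',np.hstack([cv2.resize(a[170:340,160:390],(400,296)),cv2.resize(b[120:290,220:450],(400,296))])[:,:,::-1])
print(monitor.get_obs()['force'])
E
```

```text
[-0.21107598 -0.39961382 -0.31616321]
```

View pics/c3.png

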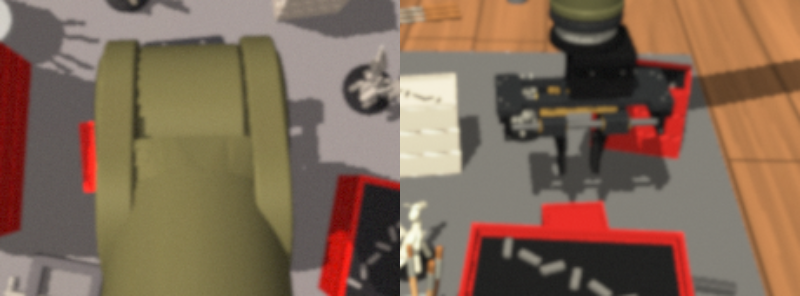

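The box is now down, lying towards the tiers. I'll back off and measure.

Emit:
{"api": "servo_tool", "payload": {"commands": [-25,0,0,0,0,0,-25,0,0,0,0,0,-25,0,0,0,0,0,-5,0,0,0,0,0,0,0,0,0,0,0]}}

```text
time_s: 6.35
tool_pos: [0.5016, -0.0576, 0.0906]
tool_rot: [180.0, -0.0, 95.8]
force: [-0.3, 0.2, -0.7]
grip_width: 0.0303
```

```bash
cat > m.py <<'E'
from h import *
import sys
n=sys.argv[1]
ims=[]
for c in("top","side"):
    im,d,w=snap(c,c+n);ims.append(im)
    r=(im[...,0]>110)&(im[...,1]<60)&(im[...,2]<60)&(d>0)
    b=r&(w[...,2]>.035)&(w[...,2]<.065)&(abs(w[...,0]-.49)<.08)&(w[...,1]>-.03)&(w[...,1]<.207)
    q=w[b][:,:2].astype(np.float32)
    if len(q)<30: print(c,len(q));continue
    rr=cv2.minAreaRect(q);print(c,len(q),rr,'z',np.percentile(w[b][:,2],[5,50,95]).round(4));print(cv2.boxPoints(rr).round(4).tolist())
cv2.imwrite(f'pics/m{n}.png',np.hstack([cv2.resize(ims[0][170:340,60:290],(400,296)),cv2.resize(ims[1][120:290,220:450],(400,296))])[:,:,::-1])
o=monitor.get_obs();print(o['tool_pos'],o['force'],o['time_s'])
E
python3 m.py 4
```

```text
top 2239 ((0.4922628700733185, 0.08888457715511322), (0.07336679100990295, 0.10958090424537659), 5.65482234954834) z [0.0435 0.0461 0.0496]
[[0.4503999948501587, 0.13979999721050262], [0.4611999988555908, 0.030700000002980232], [0.5342000126838684, 0.03799999877810478], [0.5234000086784363, 0.1469999998807907]]
side 439 ((0.49602675437927246, 0.060123126953840256), (0.0712420791387558, 0.042695701122283936), 5.106380462646484) z [0.0444 0.046  0.049 ]
[[0.4586000144481659, 0.07819999754428864], [0.46239998936653137, 0.0357000008225441], [0.5333999991416931, 0.041999999433755875], [0.5296000242233276, 0.08460000157356262]]
[ 0.50157615 -0.05566893  0.09041654] [ 0.12289601  0.67927382 -0.71273324] 6.45
```

View pics/m4.png

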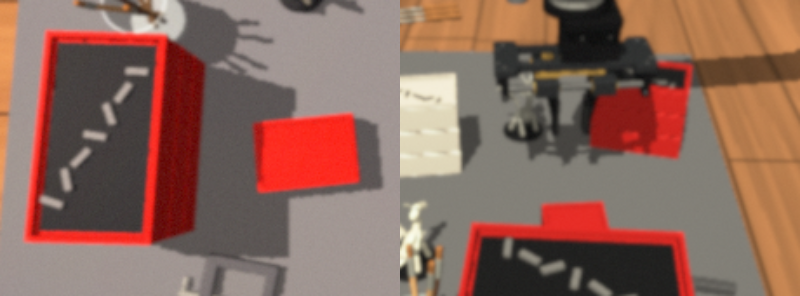

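The box lies flat with its lid up and its top at z≈0.047. Its tip is at about (0.487, 0.143), roughly 65 mm short of the face, and its yaw is about 7° off the tiers. I'll align the tool with the tiers' normal, widen the fingers, go down behind the heel end and push so the two fingertips square the box.

Emit:
{"api": "servo_tool", "payload": {"commands": [0,-4,0,0,0,7.4,0,0,34,0,0,0,0,0,34,0,0,0,25,0,0,0,0,0,25,0,0,0,0,0,10,0,0,0,0,0,0,0,0,0,0,0], "jaw": 40}}

```text
time_s: 7.15
tool_pos: [0.4993, 0.0053, 0.0226]
tool_rot: [180.0, -0.0, 88.8]
force: [0.5, -0.7, 0.5]
grip_width: 0.0397
```

Emit:
{"api": "servo_tool", "payload": {"commands": [4,0,0,0,0,0,4,0,0,0,0,0,4,0,0,0,0,0,4,0,0,0,0,0,4,0,0,0,0,0,4,0,0,0,0,0,4,0,0,0,0,0,4,0,0,0,0,0,4,0,0,0,0,0,4,0,0,0,0,0]}}

```text
time_s: 8.15
tool_pos: [0.5003, 0.043, 0.0226]
tool_rot: [180.0, 0.0, 88.5]
force: [-0.5, -0.7, 1.5]
grip_width: 0.0399
```

```bash
python3 m.py 5
```

```text
top 193 ((0.4974205195903778, 0.1604589819908142), (0.011464814655482769, 0.07256800681352615), 86.24679565429688) z [0.0445 0.0477 0.0506]
[[0.4607999920845032, 0.15710000693798065], [0.53329998254776, 0.15240000188350677], [0.5339999794960022, 0.16380000114440918], [0.46160000562667847, 0.16859999299049377]]
side 228 ((0.4971316158771515, 0.0648394227027893), (0.02440222166478634, 0.06966845691204071), 87.88626861572266) z [0.0444 0.0464 0.0493]
[[0.461899995803833, 0.05389999970793724], [0.531499981880188, 0.05139999836683273], [0.5324000120162964, 0.07569999992847443], [0.462799996137619, 0.07829999923706055]]
[0.50036146 0.04375489 0.02253724] [-0.17133171  0.67164962  0.47702436] 8.25
```

View pics/m5.png

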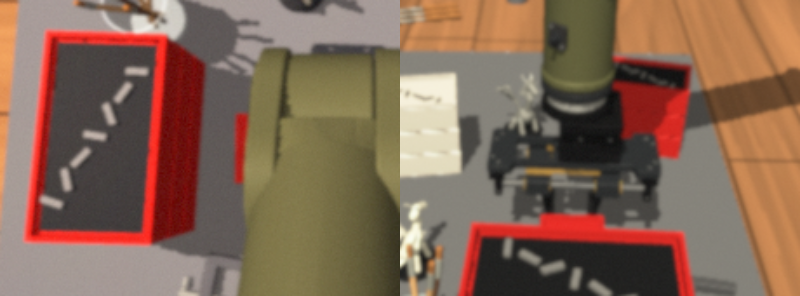

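The box has squared up with the tiers, and its leading end is at y≈0.166. About 45 mm remain.

Emit:
{"api": "servo_tool", "payload": {"commands": [4,0,0,0,0,0,4,0,0,0,0,0,4,0,0,0,0,0,4,0,0,0,0,0,4,0,0,0,0,0,4,0,0,0,0,0,4,0,0,0,0,0,4,0,0,0,0,0,4,0,0,0,0,0,2,0,0,0,0,0]}}

```text
time_s: 9.25
tool_pos: [0.5013, 0.0813, 0.0225]
tool_rot: [-180.0, -0.0, 88.5]
force: [0.3, -0.6, -0.5]
grip_width: 0.04
```

Emit:
{"api": "servo_tool", "payload": {"commands": [1,0,0,0,0,0,1,0,0,0,0,0,1,0,0,0,0,0,1,0,0,0,0,0,1,0,0,0,0,0]}}

```text
time_s: 9.75
tool_pos: [0.5014, 0.0857, 0.0226]
tool_rot: [180.0, -0.0, 88.5]
force: [0.0, -1.5, -1.1]
grip_width: 0.0405
```

Emit:
{"api": "servo_tool", "payload": {"commands": [1,0,0,0,0,0,1,0,0,0,0,0,1,0,0,0,0,0]}}

```text
time_s: 10.05
tool_pos: [0.5015, 0.0888, 0.0226]
tool_rot: [180.0, -0.0, 88.5]
force: [0.3, -0.6, -0.7]
grip_width: 0.0401
```

Emit:
{"api": "servo_tool", "payload": {"commands": [1,0,0,0,0,0,1,0,0,0,0,0]}}

```text
time_s: 10.25
tool_pos: [0.5016, 0.0907, 0.0226]
tool_rot: [180.0, 0.0, 88.5]
force: [-0.1, -3.7, -1.0]
grip_width: 0.0399
```

Emit:
{"api": "servo_tool", "payload": {"commands": [1,0,0,0,0,0,0,0,0,0,0,0]}}

```text
time_s: 10.45
tool_pos: [0.5016, 0.0906, 0.0226]
tool_rot: [-180.0, 0.1, 88.5]
force: [-1.4, -3.8, 0.5]
grip_width: 0.0398
```

Emit:
{"api": "servo_tool", "payload": {"commands": [1,0,0,0,0,0,0,0,0,0,0,0]}}

```text
time_s: 10.65
tool_pos: [0.5016, 0.0907, 0.0226]
tool_rot: [-180.0, 0.1, 88.5]
force: [0.4, -7.0, 1.8]
grip_width: 0.0398
```

The TCP has stalled at y=0.0907 while the force rises to 7 N, so the box is against the face, about where I predicted (0.0915). I'll hold briefly, back off, rise and check.

Emit:
{"api": "servo_tool", "payload": {"commands": [1,0,0,0,0,0,0,0,0,0,0,0,0,0,0,0,0,0,0,0,0,0,0,0,-5,0,0,0,0,0,-15,0,0,0,0,0,-25,0,0,0,0,0,-40,0,0,0,0,0,-40,0,-20,0,0,0,0,0,0,0,0,0]}}

```text
time_s: 11.65
tool_pos: [0.4997, -0.0378, 0.0448]
tool_rot: [179.7, 0.1, 88.0]
force: [1.5, 0.2, -0.9]
grip_width: 0.0397
```

```bash
python3 m.py 6; python3 - <<'E'
import numpy as np,cv2
A=np.load('/tmp/top6.npz')['im'];B=np.load('/tmp/top0.npz')['im']
cv2.imwrite('pics/cmp.png',np.hstack([B[80:380,60:420],A[80:380,60:420]])[:,:,::-1])
E
```

```text
top 2244 ((0.5018560886383057, 0.15456366539001465), (0.10531193017959595, 0.07487065345048904), 88.94744873046875) z [0.0437 0.0461 0.0496]
[[0.4634999930858612, 0.10260000079870224], [0.5382999777793884, 0.10119999945163727], [0.5403000116348267, 0.20649999380111694], [0.46540001034736633, 0.2079000025987625]]
side 0
[ 0.49885038 -0.03206273  0.04317458] [-0.82334882  0.0164709  -0.79729187] 11.75
```

View pics/m6.png

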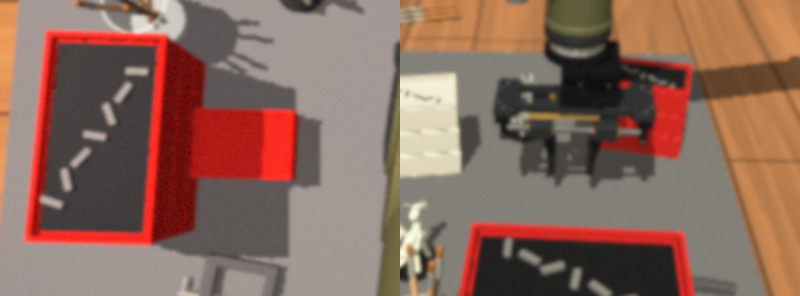

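View pics/cmp.png

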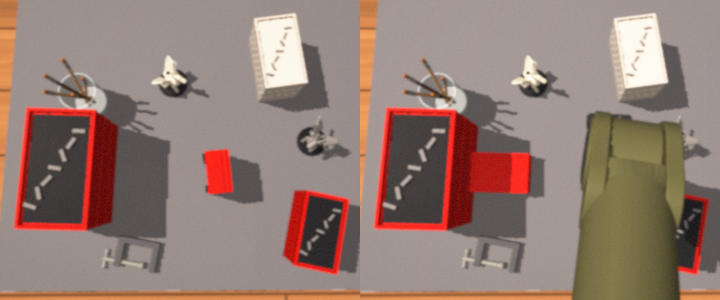

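The box is flat against the face. Its rear end is at y≈0.102, so its tip is at y≈0.212 against a face at about 0.211, and it is square to about 1°. The bystanders look unmoved. I'll settle, then hand in.

Emit:
{"api": "servo_tool", "payload": {"commands": [0,0,-30,0,0,0,0,0,-30,0,0,0,0,0,0,0,0,0,0,0,0,0,0,0,0,0,0,0,0,0]}}

```text
time_s: 12.25
tool_pos: [0.4975, -0.0302, 0.1014]
tool_rot: [-179.9, -0.0, 88.6]
force: [-0.5, 0.6, -0.2]
grip_width: 0.0402
```

```bash
python3 -c "
from h import *
print(monitor.get_obs()['tool_pos']);print(env.sign_off())"
```

```text
[ 0.49747106 -0.03021733  0.10139473]
the job is handed in; nothing more can be done
None
```

I tipped the box onto its feet with a slow push near the top of its lid side. I then squared it with two fingertips and pushed it along the mat against the front of the large red tiers. It was handed in at about 12 s of the 45 s allowed, and no verdict is reported.

**Last checks on the box:**
- **Contact:** the push stalled at 7 N. From the top camera, the leading end is within about 1 mm of the tiers' front.
- **Square and level:** it sits square to within about 1–2°, lid up at the right height.
- **Side to side:** it is within a few millimetres of the tiers' middle.

**Bystanders:** the jar, clamp and nearer dragon match the starting top picture. The far dragon was mostly hidden by the arm there; what showed looked unmoved, and the fingers stayed well away from it.

**Checks that failed or disagreed:** the side camera could not see the box at the end because the tiers hid it, so the final pose rests on the top camera and the force. Earlier, the two cameras differed by about 2.5° on the box's starting yaw, but the squaring push made that irrelevant.

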